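# Make a freshly sharpened chainsaw safe to hand back

### The job

The small chainsaw has been sharpened and is going back to its owner. First set its chain brake: push the upright hand guard forward, towards the bar, until it snaps over and stays there by itself. Then slide the bar cover that is as long as the bar (not the short one) over the bar and chain, mouth first, until it is fully home against the saw body, and let go. Work gently: do not force the guard against its stop or ram the cover, and leave the other things where they are.

Things in the scene. Friction and masses are not known exactly. Their poses are not given: they have to be found in the camera images.
- saw: Battery chainsaw, held down by small toe clamps. Origin on the bench under the root of the guide bar, in the bar's mid-plane; x forward along the bar, y to the saw's left, z up. Grey housing: x -273 to 0 mm, y -29 to +83 mm (clamps 30 mm wider), up to z = 103 mm; side loop to y = 122 mm. Top handle behind the guard: x -240 to -98 mm, up to z = 181 mm, falling to z = 150 mm at x = -125 mm.
- bar_root (a point): Centre of the body's flat front plate (saw x = 0, y = 0, z = 75 mm), where the bar leaves it; the plate spans 25 mm either side and 32 mm below to 36 mm above this point. Axes as the saw's.
- bar_tip (a point): Foremost point of the bar's round nose, on its middle line (saw x = 220, y = 0, z = 75 mm). Bar with chain: 220 mm long, 56 mm high, 7 mm thick. Axes as the saw's.
- guard (a joint): Hand guard's angle. 0 = rear stop (brake off, leaning 0.25 rad backwards), growing forwards. Over-centre spring: it pushes back, hardest at the start (7 to 10 N at 100 mm from the hinge), fading to nothing at the tipping point; beyond that it throws the guard to the front stop by itself. Brake wear sets both, not visible: tipping point 0.23 to 0.49 rad, front stop 0.04 to 0.23 rad after it.
- guard_hinge (a point): Middle of the guard's hinge line, which runs across the saw (saw x = -35, y = 27, z = 98 mm). Axes as the saw's.
- guard_mid (a point): Centre of the guard's plate, 97.5 mm from the hinge line. The plate is 104 mm wide across the saw, 6 mm thick with a thin pad on its rear face, and reaches 27.5 mm above and below this point along the guard. Axes: as the saw's at joint 0; they turn with the guard.
- cover_mid (a point): Centre of the bar cover to use: flat black plastic sleeve on its long edge, 235 mm long (x), 22 mm thick (y), 74 mm high (z), 0.12 kg. Open mouth with a grey lip at the -x end; +x end closed, with a 16 mm hanging tab. Slot: 13 mm wide, 62 mm high, 227 mm deep. Fully home, its mouth touches the saw's front plate, its axes point as the saw's and this point is at saw x = 117.5, y = 0 mm.
- file: Round file with wooden handle, 260 mm long, 24 mm thick, lying on the bench; a bystander.
- bar_wrench: Steel T-wrench, about 145 mm, lying flat; a bystander.
- dresser: Dressing stone, 100 x 25 x 25 mm; a bystander.
- grinding_disc: Thin grinding disc, 144 mm across, lying flat; a bystander.
- oil: White oil bottle, 72 mm across, 190 mm high; a bystander.
- spray: Spray can, 54 mm across, 190 mm high; a bystander.
- battery: Spare black battery, 125 x 75 x 64 mm; a bystander.
- short_cover_mid (a point): Centre of another bar cover, the same but only 165 mm long, for a smaller saw: leave it alone.

How it is judged:
By the outcome, as a careful person would: the job done as asked, in the order asked, and still so for the second after the job is handed in, with the robot touching nothing.
It also fails if it takes over 67 s, if anything falls off the work surface, if the arm or the gripper's body presses on something with over 40 N, if the wrist force passes 120 N, or if a joint passes its speed limit or range.

### The arm

A 6-joint arm with a two-finger parallel gripper is mounted at the origin on the work surface. World frame = base frame: x ahead of the robot, y to its left, z up, the work surface at z = 0. Lengths are in m, angles in rad, forces in N, time in s.
With the tool pointing down it reaches from about 0.375 to 0.925 m from the base axis. Payload 5.7 kg.
Tool frame: the origin (TCP) lies midway between the tips of the shut fingers; the grasp point (between the pads) lies 19 mm behind it; z points along the fingers, y is the direction in which the jaws open and shut (so a half turn about z gives the same grasp; the last joint's range is limited). The gripper opens to 88 mm and grips with 3 to 60 N. Pads are 20 mm wide; open, the fingers measure 115 mm over their backs; the gripper's body (75 mm by 178 mm) begins 61 mm behind the grasp point.
Start: joints at [-1.448, 0.359, 1.51, -0, 1.272, -0.115], TCP at [0.141, -0.583, 0.223] pointing down, gripper open.
Joint ranges: [-2.97, 2.97], [-1.01, 2.36], [0.21, 2.38], [-0.96, 4.11], [0.2, 2.71], [-2.98, 2.98]. Speed limits (rad/s): [2.39, 2.39, 3.14, 3.14, 3.14, 3.14].

### API

Orientations are given as a unit quaternion [w, x, y, z].
In Python, from station import sensors, viewer, job gives the robot as it stands.
- The arm moves only by the tool arm_command, never from a script. Its argument "motion" is text: rows parted by semicolons, each of 5 numbers parted by spaces: the shift along the world's x, y, z in cm, then the turn about the world's z in rad, then the opening in per cent of the stroke, from 0 (shut) to 100 (fully open). In form: tx ty tz roll fingers; .... A call has 1 to 12 rows; each row shifts and turns the commanded pose from where the row before left it; what a row does not reach is not made up. A row lasts 1/8 s, in which the tool goes at most 62.5 mm and 10.7 degrees, less where a joint would pass 70% of its speed; a pose out of reach is approached as far as the arm can. A call is refused whole if a number of a shift passes 6.25 or a number of a turn 0.188, either way. A call with a gripper value outside its range is refused whole. The fingers move at their own pace and stop on an object; the grip force is fixed at half the most. Time passes only in rows, so rows that do not move let the fingers close. It gives the time, the measured TCP pose, the force and the opening at its end, in the units of the state.
- sensors.read_state(): the state, without advancing time (a new reading comes with each control period).
- viewer.capture(name): name is "side" or "top" or "wrist"; returns a dict with "pixels" (384x512x3 uint8, blue, green, red), "depth" (384x512 float32, m along the optical axis (not along the pixel's ray), 0 where there is no reading), "K" (3x3 intrinsics, pixels), "rvec" (rotation vector, rad) and "tvec" (3), from world to camera coordinates, as OpenCV has them; the wrist camera has in their place "hand_eye" (4x4, takes a point from camera to tool coordinates, whose origin is the TCP and whose axes are the flange's). Camera axes: x right, y down, z forward; pixel columns grow to the right and rows downward; lengths in m; the calibration is good to about 2 mm. A picture is of the moment at which its call begins: read the wrist's pose just before it.
- job.hand_in(): hands the job in, once; it reports no verdict.
The state is a dict: "t": time; "joint_pos": joint angles; "qvel": joint speeds; "joint_torque": joint torques, N m; "eef_pos": TCP position; "ee_rot": TCP orientation; "contact_force": force on the tool from outside, world axes, zero at the start; "torque": the same for the moment, N m; "opening": finger opening in m.
Only numpy, scipy, OpenCV 4.12 (cv2) and the standard library are available. Lean on these libraries where they do the work, as an engineer would, in place of code of your own. Each camera call takes 0.05 s, during which the arm holds its last target.

## Working session

There is one attempt and no reset: what is moved stays moved. The work goes in short steps, Python scripts to look and compute and a tool call to move; the robot and the scene stay as the last step left them, time stands still between calls to the robot, and variables do not carry over. Pictures are saved under pics/ and viewed, and the job is handed in when it is done.

Besides the shell and the picture viewer there is one more tool, called after ">>>" as name(argument=value, ...), one argument or row to a line, values as JSON. arm_command: Moves the arm, as the interface text tells. Its arguments: {"type":"object","properties":{"motion":{"type":"string"}},"required":["motion"]}

```bash
mkdir -p pics; cat > h.py <<'E'
import numpy as np, cv2
from station import sensors, viewer, job
def cap(n,fn):
    s=sensors.read_state(); c=viewer.capture(n); cv2.imwrite('pics/'+fn+'.png',c['pixels'])
    d=dict(pixels=c['pixels'],depth=c['depth'],K=c['K'])
    if 'rvec' in c: d.update(rvec=c['rvec'],tvec=c['tvec'])
    else: d.update(he=c['hand_eye'],p=s['eef_pos'],q=s['ee_rot'])
    np.savez('pics/'+fn+'.npz',**d); return d
def world(d):
    dep=d['depth'];K=d['K'];h,w=dep.shape
    u,v=np.meshgrid(np.arange(w),np.arange(h))
    P=np.stack([(u-K[0,2])/K[0,0]*dep,(v-K[1,2])/K[1,1]*dep,dep],-1)
    if 'rvec' in d:
        R=cv2.Rodrigues(np.array(d['rvec'],float).reshape(3,1))[0]; W=(P-np.array(d['tvec']).reshape(3))@R
    else:
        from scipy.spatial.transform import Rotation as Ro
        q=d['q'];R=Ro.from_quat([q[1],q[2],q[3],q[0]]).as_matrix();H=d['he']
        W=(P@H[:3,:3].T+H[:3,3])@R.T+d['p']
    W[dep<=0]=np.nan; return W
def load(fn): return dict(np.load('pics/'+fn+'.npz'))
E
python3 - <<'E'
from h import *
for n in ['side','top','wrist']: cap(n,n+'0')
print(sensors.read_state())
E
```

```text
{'t': 0.15, 'joint_pos': array([-1.44807586e+00,  3.59373658e-01,  1.51117306e+00,  1.50786817e-05,
        1.27248752e+00, -1.15102230e-01]), 'qvel': array([ 0.00127948, -0.00156818, -0.00418006, -0.00026912,  0.00048439,
        0.00021432]), 'joint_torque': array([ 5.75004697e-05, -5.15759003e+01, -2.71006179e+01,  6.74095005e-02,
        3.05797218e-02, -7.40702944e-05]), 'eef_pos': array([ 0.14128427, -0.58258854,  0.22198648]), 'ee_rot': array([-7.20812227e-04,  9.92938378e-01,  1.18629078e-01,  4.45914598e-06]), 'contact_force': array([ 0.10935616,  0.30836515, -1.20152915]), 'torque': array([ 0.04866989, -0.00634567,  0.02065873]), 'opening': 0.08786399201436641}
```

View pics/side0.png

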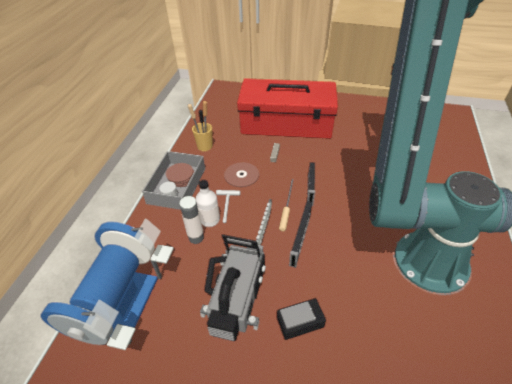

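View pics/top0.png

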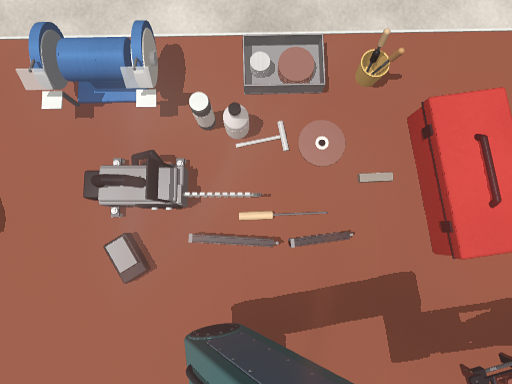

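View pics/wrist0.png

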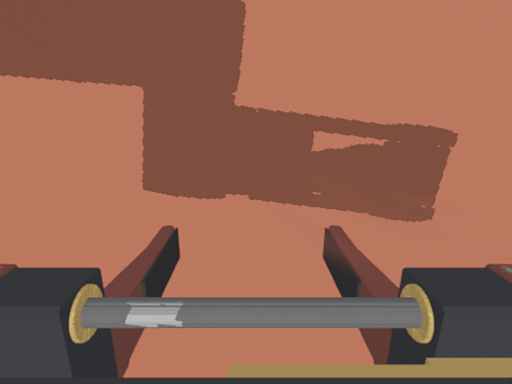

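```bash
python3 - <<'E'
from h import *
d=load('top0');W=world(d)
np.set_printoptions(precision=4,suppress=True)
for n,(u,v) in dict(covL=(195,238),covR=(274,242),bar1=(200,195),bar2=(255,195),short=(320,239),file=(255,215),bench=(230,270),guard=(152,180),houseR=(178,195)).items(): print(n,W[v,u])
R=cv2.Rodrigues(d['rvec'])[0];print('cam',-R.T@d['tvec'].ravel(),R)
im=d['pixels']
c=im[140:290,70:370];cv2.imwrite('pics/topz.png',cv2.resize(c,None,fx=2.66,fy=2.66,interpolation=cv2.INTER_CUBIC))
s=load('side0')['pixels'];c=s[150:350,180:340];cv2.imwrite('pics/sidez.png',cv2.resize(c,None,fx=3,fy=3,interpolation=cv2.INTER_CUBIC))
E
```

```text
covL [0.4417 0.1024 0.073 ]
covR [ 0.4255 -0.1168  0.0546]
bar1 [0.5583 0.0846 0.0986]
bar2 [ 0.5551 -0.066   0.0975]
short [ 0.4312 -0.2434  0.0745]
file [ 0.5042 -0.0652  0.0205]
bench [ 0.3464  0.0113 -0.0011]
guard [0.5887 0.1918 0.1944]
houseR [0.5584 0.1427 0.1095]
cam [ 0.4457 -0.059   1.1813] [[-0.0225 -0.9997  0.0081]
 [-0.9919  0.0213 -0.125 ]
 [ 0.1248 -0.0108 -0.9921]]
```

View pics/topz.png

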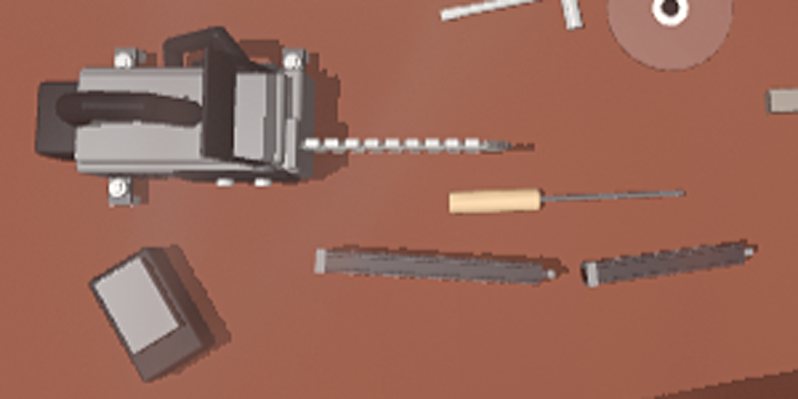

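View pics/sidez.png

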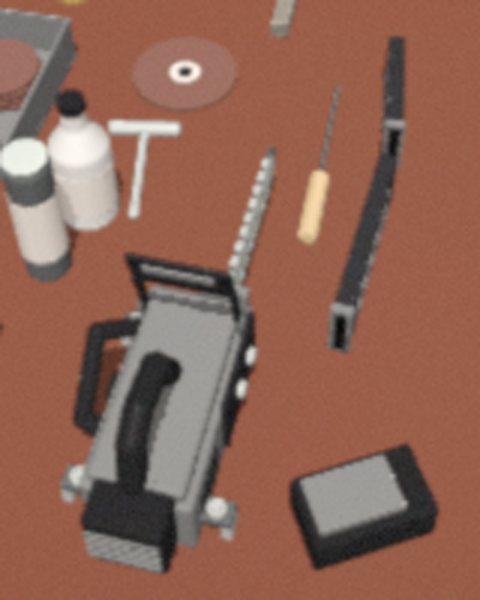

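```bash
python3 - <<'E'
from h import *
np.set_printoptions(precision=4,suppress=True)
T=world(load('top0')).reshape(-1,3);S=world(load('side0')).reshape(-1,3)
P=np.vstack([T,S]); 
def box(P,x,y,z):
    m=(P[:,0]>x[0])&(P[:,0]<x[1])&(P[:,1]>y[0])&(P[:,1]<y[1])&(P[:,2]>z[0])&(P[:,2]<z[1]);return P[m]
for nm,Q in (('top',T),('side',S)):
    b=box(Q,(.53,.585),(-.12,.115),(.06,.12))
    l=np.polyfit(b[:,1],b[:,0],1);r=b[:,0]-np.polyval(l,b[:,1]);b=b[abs(r)<.008];l=np.polyfit(b[:,1],b[:,0],1)
    print(nm,'bar n',len(b),'x=%.4f*y+%.4f'%tuple(l),'std',np.std(b[:,0]-np.polyval(l,b[:,1])),'y',b[:,1].min(),b[:,1].max(),'z',np.percentile(b[:,2],[50,95]))
    c=box(Q,(.38,.475),(-.16,.13),(.03,.09))
    c=c[(c[:,1]>-.14)]
    m=c[:,2]>.066
    print(nm,'cover all y',c[:,1].min(),c[:,1].max(),'zmax',np.percentile(c[:,2],[50,98]))
    t=c[m]; rect=cv2.minAreaRect((t[:,:2]*1000).astype(np.float32)); print(' top rect mm',rect, len(t))
    l=np.polyfit(t[:,1],t[:,0],1);print(' line x=%.4f*y+%.4f'%tuple(l),np.std(t[:,0]-np.polyval(l,t[:,1])))
    o=box(Q,(.6,.9),(-.1,.3),(.13,.215));print(' tall: ');
    for y0 in np.arange(-.1,.2,.02):
        q=box(o,(.6,.9),(y0,y0+.02),(.13,.215))
        if len(q): print('  y%.2f x %.3f..%.3f z %.3f n%d'%(y0,q[:,0].min(),q[:,0].max(),q[:,2].max(),len(q)))
# front plate / housing and guard from side
for nm,Q in (('top',T),('side',S)):
    g=box(Q,(.5,.68),(.1,.26),(.13,.24))
    for z in np.arange(.13,.24,.01):
        q=box(g,(0,1),(0,1),(z,z+.01))
        if len(q): print(nm,'z%.2f n%d x %.3f..%.3f y %s'%(z,len(q),q[:,0].min(),q[:,0].max(),np.percentile(q[:,1],[1,10,50,90,99])))
    f=box(Q,(.52,.60),(.08,.2),(.06,.125)); print(nm,'house y hist',np.histogram(f[:,1],bins=np.arange(.08,.2,.005)))
E
```

```text
top bar n 280 x=0.0210*y+0.5586 std 0.0019837325411047554 y -0.0830074490117916 0.11437059280637026 z [0.1   0.105]
top cover all y -0.1281941984859832 0.12217164132303601 zmax [0.0738 0.0775]
 top rect mm ((433.37506103515625, 4.296539306640625), (235.54762268066406, 22.395004272460938), 85.53833770751953) 683
 line x=0.0785*y+0.4329 0.006377750262518961
 tall: 
  y-0.06 x 0.760..0.782 z 0.134 n11
  y-0.04 x 0.746..0.797 z 0.194 n136
  y-0.02 x 0.744..0.789 z 0.195 n156
  y0.00 x 0.750..0.787 z 0.148 n40
  y0.04 x 0.771..0.809 z 0.194 n95
  y0.06 x 0.765..0.817 z 0.194 n202
  y0.08 x 0.765..0.816 z 0.194 n149
  y0.10 x 0.782..0.800 z 0.188 n5
  y0.16 x 0.636..0.642 z 0.167 n19
  y0.18 x 0.600..0.858 z 0.215 n193
  y0.20 x 0.834..0.900 z 0.215 n139
side bar n 186 x=0.0230*y+0.5638 std 0.0018998917249978963 y -0.08512870466617363 0.10910059195021657 z [0.0969 0.1051]
side cover all y -0.11475816714344496 0.124190486157237 zmax [0.0726 0.0771]
 top rect mm ((438.9142761230469, 4.197227478027344), (238.79322814941406, 23.573152542114258), 85.78799438476562) 382
 line x=0.0797*y+0.4381 0
[... 1685 characters left out ...]
 [0.1861 0.1895 0.1909 0.1927 0.1937]
side z0.18 n42 x 0.545..0.646 y [0.1909 0.1916 0.1934 0.1946 0.1954]
side z0.19 n33 x 0.544..0.646 y [0.1948 0.1951 0.1985 0.2006 0.201 ]
side z0.20 n66 x 0.546..0.648 y [0.1968 0.1978 0.2005 0.2021 0.2037]
side z0.21 n93 x 0.545..0.646 y [0.1954 0.1975 0.2    0.2018 0.2032]
side z0.22 n12 x 0.565..0.646 y [0.1982 0.1983 0.199  0.2003 0.2009]
side house y hist (array([ 5,  8,  3,  3,  8,  6,  0,  5,  0,  0,  0, 11, 15, 21, 20, 22, 25,
       31, 36, 39, 46, 33, 39]), array([0.08 , 0.085, 0.09 , 0.095, 0.1  , 0.105, 0.11 , 0.115, 0.12 ,
       0.125, 0.13 , 0.135, 0.14 , 0.145, 0.15 , 0.155, 0.16 , 0.165,
       0.17 , 0.175, 0.18 , 0.185, 0.19 , 0.195]))
```

>>> arm_command(
  motion="1 2 4 0.1 0; 2.5 3.5 4 0.11 0; 3.4 4.6 0 0.11 0; 3.4 4.6 0 0.11 0; 3.4 4.6 0 0.11 0; 3.4 4.6 0 0.11 0; 3.4 4.6 0 0.11 0; 3.4 4.6 0 0.11 0; 3.4 4.6 0 0.11 0; 3.4 4.6 0 0.11 0; 3.3 4.6 0 0.11 0; 3 4.5 0 0.11 0",
)

```text
t: 1.65
eef_pos: [0.5121, -0.0673, 0.3025]
ee_rot: [-0.0, 0.714, 0.7, -0.0]
contact_force: [0.5, -0.6, 0.3]
opening: 0.0007
```

>>> arm_command(
  motion="1.5 5.5 0 0 0; 1.5 5.5 0 0 0; 1.5 5.5 0 0 0; 1.5 5.5 0 0 0; 1 4 0 0 0; 0.5 2 0 0 0; 0 0 0 0 0",
)

```text
t: 2.52
eef_pos: [0.5862, 0.2113, 0.3021]
ee_rot: [-0.0, 0.715, 0.699, -0.001]
contact_force: [-1.0, -0.5, 0.6]
opening: 0.0005
```

```bash
python3 - <<'E'
from h import *
s=sensors.read_state();print(s['eef_pos'],s['ee_rot'],s['contact_force'])
for n in ['top','side','wrist']: cap(n,n+'1')
a=cv2.imread('pics/top1.png')[120:250,70:270];b=cv2.imread('pics/wrist1.png')
cv2.imwrite('pics/top1z.png',cv2.resize(a,None,fx=4,fy=4))
cv2.imwrite('pics/side1z.png',cv2.resize(cv2.imread('pics/side1.png')[180:340,170:340],None,fx=3.5,fy=3.5))
E
```

```text
[0.58617965 0.21130749 0.30214236] [-9.95237893e-05  7.14641738e-01  6.99490449e-01 -5.36515879e-04] [-1.02692115 -0.47862825  0.56559657]
```

View pics/wrist1.png

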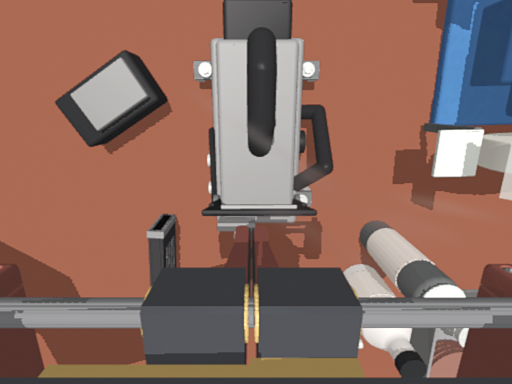

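View pics/side1z.png

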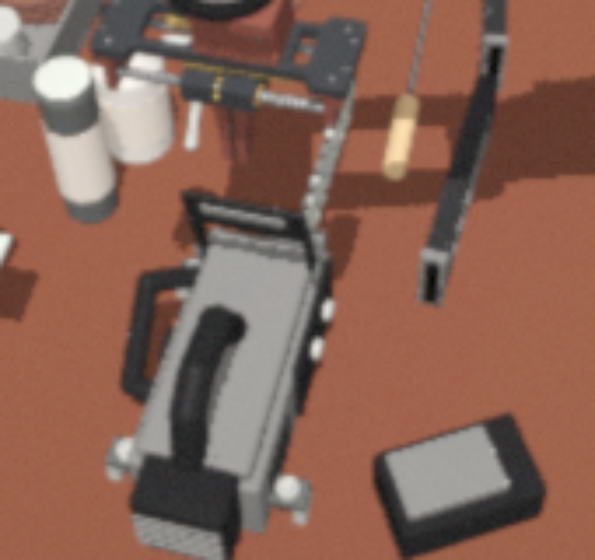

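```bash
python3 - <<'E'
from h import *
np.set_printoptions(precision=4,suppress=True)
d=load('wrist1');print(d['he']);W=world(d).reshape(-1,3)
def box(P,x,y,z):
    m=(P[:,0]>x[0])&(P[:,0]<x[1])&(P[:,1]>y[0])&(P[:,1]<y[1])&(P[:,2]>z[0])&(P[:,2]<z[1]);return P[m]
for z in np.arange(.15,.25,.01):
    q=box(W,(.4,.8),(.13,.26),(z,z+.01))
    if len(q): print('z%.2f n%d x %.3f..%.3f y %s'%(z,len(q),q[:,0].min(),q[:,0].max(),np.percentile(q[:,1],[1,10,50,90,99])))
q=box(W,(.4,.8),(.16,.26),(.2,.24));print(np.percentile(q[:,0],[0,1,99,100]))
h=box(W,(.5,.7),(.2,.3),(.12,.2));print('handle front y',np.percentile(h[:,1],[0,1,5]),h[h[:,1]<.245][:,2].max())
c=box(W,(.4,.48),(.05,.13),(.066,.082));print('cover top',len(c),c.mean(0),c.max(0)); r=cv2.minAreaRect((c[:,:2]*1000).astype(np.float32));print(r)
E
```

```text
[[ 0.0002 -0.9583 -0.2856  0.0782]
 [ 1.     -0.0001  0.0007  0.0005]
 [-0.0007 -0.2856  0.9583 -0.1632]
 [ 0.      0.      0.      1.    ]]
z0.15 n100 x 0.543..0.642 y [0.1839 0.1881 0.255  0.2584 0.2598]
z0.16 n52 x 0.545..0.640 y [0.1859 0.1881 0.258  0.2598 0.26  ]
z0.17 n49 x 0.542..0.644 y [0.188  0.1887 0.1903 0.1921 0.1931]
z0.18 n25 x 0.543..0.642 y [0.1918 0.1919 0.1934 0.194  0.1941]
z0.19 n50 x 0.543..0.641 y [0.1946 0.1961 0.1985 0.1995 0.1997]
z0.20 n314 x 0.545..0.642 y [0.1952 0.1984 0.1995 0.2009 0.2016]
z0.21 n507 x 0.542..0.645 y [0.1942 0.1956 0.199  0.2008 0.2014]
z0.22 n366 x 0.542..0.643 y [0.1946 0.1957 0.1977 0.1996 0.2008]
[0.5417 0.543  0.6427 0.6447]
handle front y [0.236  0.2379 0.2436] 0.13714222709792376
cover top 719 [0.4428 0.0892 0.0743] [0.4565 0.1209 0.0773]
((442.3899841308594, 85.10917663574219), (71.08866119384766, 24.267845153808594), 86.6357192993164)
```

>>> arm_command(
  motion="0.7 1.2 0 0 0; 0 0 -3 0 0; 0 0 -4 0 0; 0 0 -3.5 0 0; 0 0 -1.5 0 0; 0 0 0 0 0",
)

```text
t: 3.42
eef_pos: [0.5932, 0.2227, 0.1821]
ee_rot: [-0.0, 0.715, 0.699, -0.001]
contact_force: [0.2, 0.4, -0.3]
opening: 0.0005
```

```bash
python3 - <<'E'
from h import *
for n in ['top','wrist']: cap(n,n+'2')
cv2.imwrite('pics/top2z.png',cv2.resize(cv2.imread('pics/top2.png')[120:250,70:270],None,fx=4,fy=4))
E
```

```text
(no output)
```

View pics/wrist2.png

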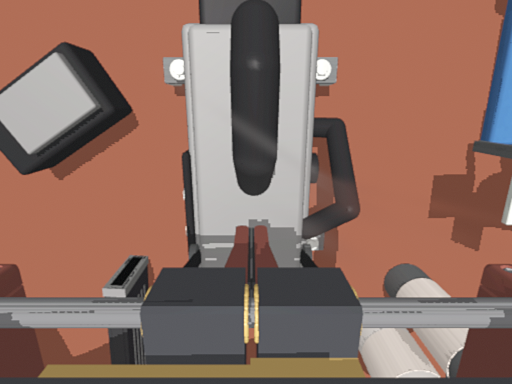

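>>> arm_command(
  motion="0 -0.3 0 0 0; 0 -0.3 0 0 0; 0 -0.3 0 0 0; 0 -0.2 0 0 0; 0 0 0 0 0",
)

```text
t: 4.15
eef_pos: [0.5934, 0.2121, 0.1828]
ee_rot: [-0.0, 0.715, 0.699, 0.0]
contact_force: [0.1, 1.2, 1.8]
opening: 0.0006
```

>>> arm_command(
  motion="0 -0.2 0 0 0; 0 -0.2 0 0 0; 0 0 0 0 0",
)

```text
t: 4.53
eef_pos: [0.5935, 0.2098, 0.1834]
ee_rot: [-0.001, 0.715, 0.699, 0.001]
contact_force: [-1.0, 7.5, 4.0]
opening: 0.0007
```

>>> arm_command(
  motion="0 -0.2 0 0 0; 0 -0.2 0 0 0; 0 0 0 0 0",
)

```text
t: 4.9
eef_pos: [0.5938, 0.2057, 0.1836]
ee_rot: [-0.001, 0.715, 0.699, 0.002]
contact_force: [-2.0, 6.7, 5.1]
opening: 0.0001
```

>>> arm_command(
  motion="0 -0.3 0 0 0; 0 -0.3 0 0 0; 0 -0.2 0 0 0; 0 0 0 0 0",
)

```text
t: 5.4
eef_pos: [0.5938, 0.1963, 0.183]
ee_rot: [0.0, 0.715, 0.699, 0.001]
contact_force: [1.2, 4.2, 2.0]
opening: 0.0006
```

>>> arm_command(
  motion="0 -0.3 0 0 0; 0 -0.2 0 0 0; 0 0 0 0 0",
)

```text
t: 5.78
eef_pos: [0.5932, 0.1904, 0.1824]
ee_rot: [0.0, 0.715, 0.699, -0.0]
contact_force: [1.0, 1.7, 1.0]
opening: 0.0002
```

>>> arm_command(
  motion="0 -0.2 0 0 0; 0 -0.2 0 0 0; 0 0 0 0 0",
)

```text
t: 6.15
eef_pos: [0.593, 0.1864, 0.1824]
ee_rot: [-0.0, 0.715, 0.699, -0.0]
contact_force: [1.8, 1.3, -0.6]
opening: 0.0004
```

>>> arm_command(
  motion="0 -0.2 0 0 0; 0 0 0 0 0",
)

```text
t: 6.4
eef_pos: [0.5931, 0.1846, 0.1825]
ee_rot: [-0.0, 0.715, 0.699, -0.0]
contact_force: [-0.6, 0.8, 0.4]
opening: 0.0003
```

>>> arm_command(
  motion="0 -0.2 0 0 0; 0 0 0 0 0",
)

```text
t: 6.65
eef_pos: [0.5931, 0.1826, 0.1825]
ee_rot: [-0.0, 0.715, 0.699, -0.0]
contact_force: [-0.1, 1.1, -0.1]
opening: 0.0004
```

```bash
cat > g.py <<'E'
import sys
from h import *
n=sys.argv[1]
s=sensors.read_state();print(s['eef_pos'],s['contact_force'])
t=cap('top','top'+n);sd=cap('side','side'+n)
def box(P,x,y,z):
    m=(P[:,0]>x[0])&(P[:,0]<x[1])&(P[:,1]>y[0])&(P[:,1]<y[1])&(P[:,2]>z[0])&(P[:,2]<z[1]);return P[m]
S=world(sd).reshape(-1,3)
for xr in ((.545,.57),(.615,.645)):
  for z in np.arange(.15,.23,.01):
    q=box(S,xr,(.06,.24),(z,z+.01))
    if len(q): print(xr,'z%.2f n%d y %s'%(z,len(q),np.percentile(q[:,1],[1,50,99])))
cv2.imwrite('pics/side%sz.png'%n,cv2.resize(sd['pixels'][180:340,170:340],None,fx=3.5,fy=3.5))
E
python3 g.py 3
```

```text
[0.59307182 0.18257797 0.18245266] [-0.07216124  1.12453598 -0.09333362]
(0.545, 0.57) z0.15 n2 y [0.17541165 0.17582401 0.17623638]
(0.545, 0.57) z0.16 n5 y [0.17163911 0.17417014 0.17634242]
(0.545, 0.57) z0.17 n16 y [0.17164156 0.17283455 0.17669583]
(0.545, 0.57) z0.18 n15 y [0.17147465 0.1727413  0.17379984]
(0.545, 0.57) z0.19 n17 y [0.17176134 0.17312904 0.17541776]
(0.545, 0.57) z0.20 n20 y [0.1708586  0.17342231 0.17672258]
(0.545, 0.57) z0.21 n21 y [0.17141189 0.17288854 0.17646959]
(0.545, 0.57) z0.22 n2 y [0.17397877 0.17398133 0.17398389]
(0.615, 0.645) z0.15 n5 y [0.16689679 0.17188099 0.17348641]
(0.615, 0.645) z0.16 n4 y [0.17023116 0.17105765 0.17438578]
(0.615, 0.645) z0.17 n20 y [0.16987557 0.17109022 0.17408038]
(0.615, 0.645) z0.18 n20 y [0.16982381 0.17156608 0.17355384]
(0.615, 0.645) z0.19 n16 y [0.16985093 0.17143201 0.17288145]
(0.615, 0.645) z0.20 n15 y [0.16961224 0.17287993 0.17543705]
(0.615, 0.645) z0.21 n1 y [0.17215601 0.17215601 0.17215601]
(0.615, 0.645) z0.22 n1 y [0.17363346 0.17363346 0.17363346]
```

View pics/side3z.png

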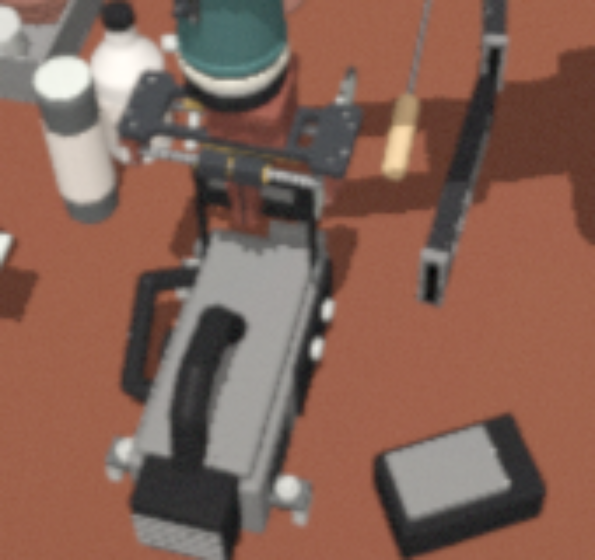

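>>> arm_command(
  motion="0 -0.2 0 0 0; 0 0 0 0 0",
)

```text
t: 7.0
eef_pos: [0.5934, 0.1807, 0.1826]
ee_rot: [0.0, 0.715, 0.699, -0.0]
contact_force: [-0.2, -0.2, -0.6]
opening: 0.0006
```

>>> arm_command(
  motion="0 -0.2 0 0 0; 0 0 0 0 0",
)

```text
t: 7.25
eef_pos: [0.5934, 0.1787, 0.1826]
ee_rot: [0.0, 0.715, 0.699, -0.0]
contact_force: [-0.4, 0.0, 0.6]
opening: 0.0007
```

```bash
python3 g.py 4
```

```text
[0.59336372 0.17869142 0.18262675] [-0.40400504  0.04598028  0.61640767]
(0.545, 0.57) z0.15 n1 y [0.17283214 0.17283214 0.17283214]
(0.545, 0.57) z0.16 n4 y [0.16575952 0.16832064 0.16888731]
(0.545, 0.57) z0.17 n19 y [0.16327932 0.16655131 0.16954755]
(0.545, 0.57) z0.18 n21 y [0.16295166 0.16534192 0.16684291]
(0.545, 0.57) z0.19 n22 y [0.16164296 0.16425631 0.16653914]
(0.545, 0.57) z0.20 n21 y [0.16104143 0.16370639 0.1681451 ]
(0.545, 0.57) z0.21 n7 y [0.16260437 0.16357254 0.16567651]
(0.545, 0.57) z0.22 n5 y [0.15671469 0.15800327 0.15942401]
(0.615, 0.645) z0.15 n5 y [0.15923569 0.16285619 0.16856644]
(0.615, 0.645) z0.16 n6 y [0.16142948 0.16599734 0.16897459]
(0.615, 0.645) z0.17 n22 y [0.16175277 0.16459552 0.16725794]
(0.615, 0.645) z0.18 n19 y [0.16086463 0.16348094 0.16547867]
(0.615, 0.645) z0.19 n15 y [0.16032964 0.16271249 0.16389782]
(0.615, 0.645) z0.20 n3 y [0.16467118 0.16518353 0.16686351]
```

>>> arm_command(
  motion="0 1 0 0 0; 0 1.5 0 0 0; 0 1 0 0 0; 0 0 0 0 0",
)

```text
t: 7.85
eef_pos: [0.5932, 0.2152, 0.1826]
ee_rot: [-0.0, 0.715, 0.7, 0.0]
contact_force: [-0.3, -0.8, 0.5]
opening: 0.0002
```

```bash
python3 g.py 5; python3 - <<'E'
from h import *
d=cap('wrist','wrist5')
E
```

```text
[0.59322216 0.21519495 0.18257618] [-0.31541659 -0.78010282  0.51364436]
(0.545, 0.57) z0.15 n3 y [0.1685607  0.16926925 0.16984734]
(0.545, 0.57) z0.16 n1 y [0.16856789 0.16856789 0.16856789]
(0.545, 0.57) z0.17 n2 y [0.16387911 0.16417602 0.16447292]
(0.545, 0.57) z0.18 n10 y [0.1635288  0.16479185 0.16582753]
(0.545, 0.57) z0.21 n7 y [0.16100891 0.16190769 0.16332937]
(0.545, 0.57) z0.22 n5 y [0.1593151  0.16118828 0.16312812]
```

View pics/side5z.png

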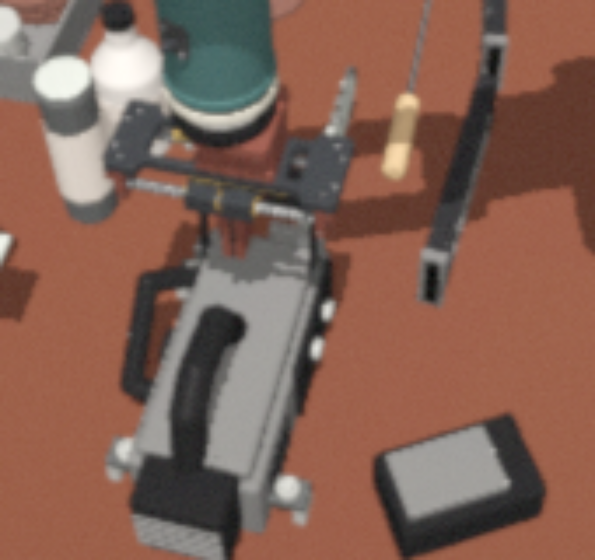

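>>> arm_command(
  motion="0 0 4 0 0; 0 0 4 0 0; 0 0 2 0 0; -3 -4 0 0 60; -4 -5 0 -0.055 60; -4 -5 0 0 60; -3 -5 0 0 60; -1.7 -2.1 0 0 60; 0 0 0 0 60; 0 0 -4 0 60; 0 0 -4 0 60; 0 0 -2 0 60",
)

```text
t: 9.5
eef_pos: [0.4379, 0.0062, 0.1808]
ee_rot: [-0.001, 0.734, 0.679, -0.001]
contact_force: [0.4, 0.1, 0.4]
opening: 0.0523
```

```bash
python3 - <<'E'
from h import *
np.set_printoptions(precision=4,suppress=True)
s=sensors.read_state();print(s['eef_pos'],s['ee_rot'],s['opening'])
d=cap('wrist','wrist6');W=world(d).reshape(-1,3);t=cap('top','top6')
def box(P,x,y,z):
    m=(P[:,0]>x[0])&(P[:,0]<x[1])&(P[:,1]>y[0])&(P[:,1]<y[1])&(P[:,2]>z[0])&(P[:,2]<z[1]);return P[m]
c=box(W,(.38,.48),(-.14,.13),(.066,.082));print('cover top',len(c),c.mean(0),c[:,1].min(),c[:,1].max()); print(cv2.minAreaRect((c[:,:2]*1000).astype(np.float32)))
E
```

```text
[0.4379 0.0062 0.1808] [-0.001   0.7341  0.6791 -0.0005] 0.05232834512634881
cover top 5349 [0.4363 0.0191 0.075 ] -0.10950201005128114 0.11979866323380961
((435.4266357421875, 5.028343200683594), (228.74411010742188, 23.236927032470703), 85.58343505859375)
```

View pics/wrist6.png

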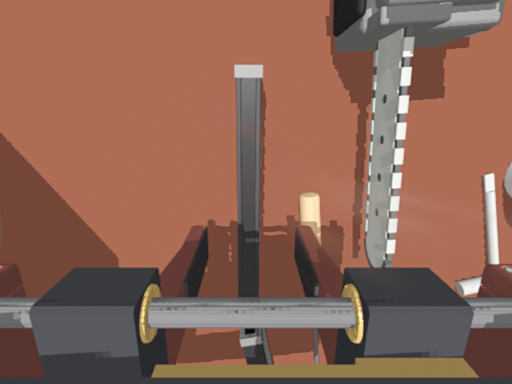

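View pics/top6.png

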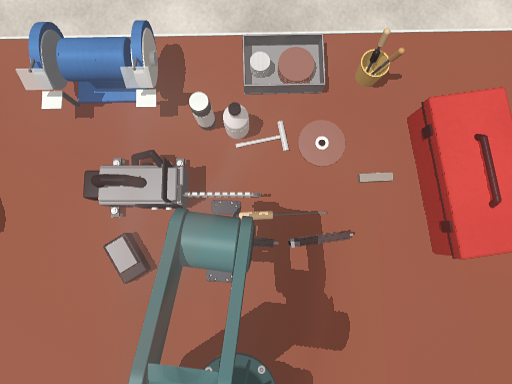

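>>> arm_command(
  motion="-0.2 0 -4 0 60; 0 0 -4 0 60; 0 0 -3.5 0 60; 0 0 -1.5 0 60; 0 0 -0.9 0 60; 0 0 0 0 60; 0 0 0 0 0; 0 0 0 0 0; 0 0 0 0 0; 0 0 0 0 0",
)

```text
t: 10.85
eef_pos: [0.4363, 0.0053, 0.0439]
ee_rot: [0.0, 0.734, 0.679, 0.0]
contact_force: [-0.8, -0.3, 4.1]
opening: 0.022
```

>>> arm_command(
  motion="0 0 2 0 0; 0 0 4 0 0; 0 0 4 0 0; 0 -4 0 0 0; 0 -5 0 0.055 0; 2 -5 0 0 0; 3 -5 0 0 0; 4 -4.2 0 0 0; 3 0 0 0 0; 0 0 0 0 0; 0 0 -3 0 0; 0 0 0 0 0",
)

```text
t: 12.35
eef_pos: [0.5528, -0.2248, 0.1114]
ee_rot: [-0.003, 0.715, 0.699, -0.001]
contact_force: [0.2, -0.6, -1.3]
opening: 0.0217
```

```bash
cat > m.py <<'E'
import sys
from h import *
np.set_printoptions(precision=4,suppress=True)
n=sys.argv[1]
s=sensors.read_state();print(s['eef_pos'],s['ee_rot'],s['opening'])
def box(P,x,y,z):
    m=(P[:,0]>x[0])&(P[:,0]<x[1])&(P[:,1]>y[0])&(P[:,1]<y[1])&(P[:,2]>z[0])&(P[:,2]<z[1]);return P[m]
zt=s['eef_pos'][2]+.0305
for c in ('wrist','top','side'):
    d=cap(c,c+n);W=world(d).reshape(-1,3)
    b=box(W,(.53,.585),(-.07,.115),(.085,.115))
    if len(b)>20:
        l=np.polyfit(b[:,1],b[:,0],1);r=b[:,0]-np.polyval(l,b[:,1]);b=b[abs(r)<.008];l=np.polyfit(b[:,1],b[:,0],1)
        print(c,'bar n',len(b),'slope %.4f'%l[0],'x at tip(-.087) %.4f'%np.polyval(l,-.087),'topz',np.percentile(b[:,2],[90,98]))
    k=box(W,(.51,.60),(-.4,-.095),(zt-.012,zt+.012))
    if len(k)>20:
        top=k[k[:,2]>zt-.006]
        print(c,'cover n',len(top),'ymax',np.percentile(k[:,1],[95,99,100]),'z',np.median(top[:,2]),cv2.minAreaRect((top[:,:2]*1000).astype(np.float32)))
        f=top[top[:,1]>top[:,1].max()-.03];print('   mouth x mid %.4f (%.4f..%.4f)'%((f[:,0].min()+f[:,0].max())/2,f[:,0].min(),f[:,0].max()))
E
python3 m.py 7
```

```text
[ 0.5528 -0.2248  0.1114] [-0.0033  0.715   0.6991 -0.0011] 0.021734072454336516
wrist cover n 16034 ymax [-0.1154 -0.1116 -0.1104] z 0.14276482707897875 ((552.5960693359375, -198.92489624023438), (43.07567596435547, 177.83883666992188), 4.197027206420898)
   mouth x mid 0.5558 (0.5438..0.5679)
top bar n 203 slope 0.0213 x at tip(-.087) 0.5572 topz [0.1049 0.1064]
top cover n 230 ymax [-0.1131 -0.1105 -0.1104] z 0.14256887392001077 ((552.9291381835938, -205.29454040527344), (189.57528686523438, 21.868730545043945), 88.75099182128906)
   mouth x mid 0.5546 (0.5436..0.5656)
side bar n 91 slope 0.0162 x at tip(-.087) 0.5630 topz [0.1046 0.1057]
side cover n 206 ymax [-0.1102 -0.1089 -0.1066] z 0.14319600383768738 ((561.0567626953125, -200.6842041015625), (189.21682739257812, 41.754608154296875), 83.77884674072266)
   mouth x mid 0.5613 (0.5494..0.5733)
```

View pics/wrist7.png

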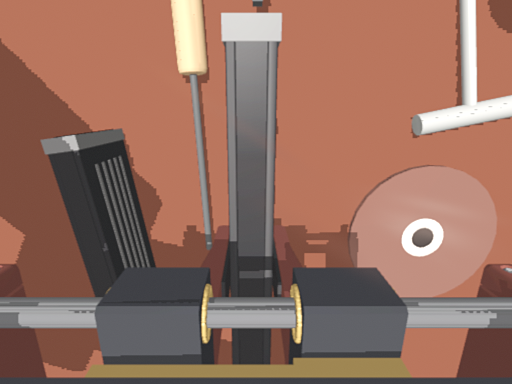

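View pics/side7.png

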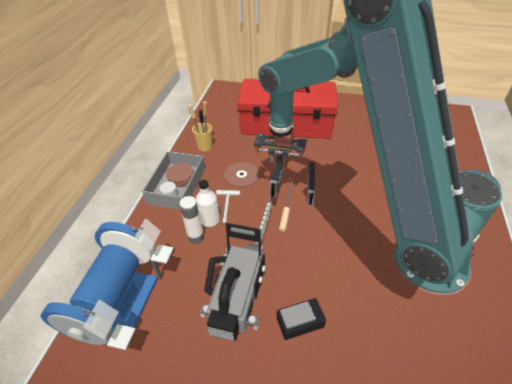

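>>> arm_command(
  motion="0.2 0 -1.5 0 0; 0 0 -1.5 0 0; 0 0 0 0 0; 0 0 0 0 0",
)

```text
t: 13.0
eef_pos: [0.5581, -0.2266, 0.0834]
ee_rot: [-0.0, 0.715, 0.699, -0.0]
contact_force: [-0.8, 0.3, -0.6]
opening: 0.0217
```

```bash
python3 m.py 8; python3 -c "
import cv2
cv2.imwrite('pics/top8z.png',cv2.resize(cv2.imread('pics/top8.png')[160:230,170:370],None,fx=4,fy=4,interpolation=cv2.INTER_CUBIC))
cv2.imwrite('pics/side8z.png',cv2.resize(cv2.imread('pics/side8.png')[140:270,200:330],None,fx=4.5,fy=4.5,interpolation=cv2.INTER_CUBIC))"
```

```text
[ 0.5581 -0.2266  0.0834] [-0.0003  0.7152  0.6989 -0.0001] 0.02166534171079759
wrist cover n 16028 ymax [-0.1171 -0.1134 -0.112 ] z 0.11453556948234492 ((557.64599609375, -200.85647583007812), (42.811851501464844, 178.1586456298828), 3.9938292503356934)
   mouth x mid 0.5610 (0.5489..0.5731)
top bar n 204 slope 0.0207 x at tip(-.087) 0.5572 topz [0.1047 0.1065]
top cover n 198 ymax [-0.1145 -0.112  -0.1117] z 0.11321820956069498 ((557.6078491210938, -145.65472412109375), (68.08370208740234, 24.297945022583008), 86.49796295166016)
   mouth x mid 0.5595 (0.5473..0.5716)
side bar n 91 slope 0.0166 x at tip(-.087) 0.5629 topz [0.1051 0.1063]
side cover n 202 ymax [-0.1118 -0.1087 -0.1069] z 0.11363555394254377 ((565.486083984375, -200.7645263671875), (185.79222106933594, 43.154232025146484), 83.64212036132812)
   mouth x mid 0.5655 (0.5530..0.5779)
```

View pics/top8z.png

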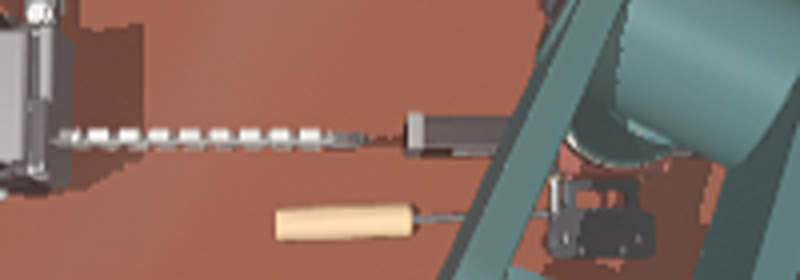

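View pics/side8z.png

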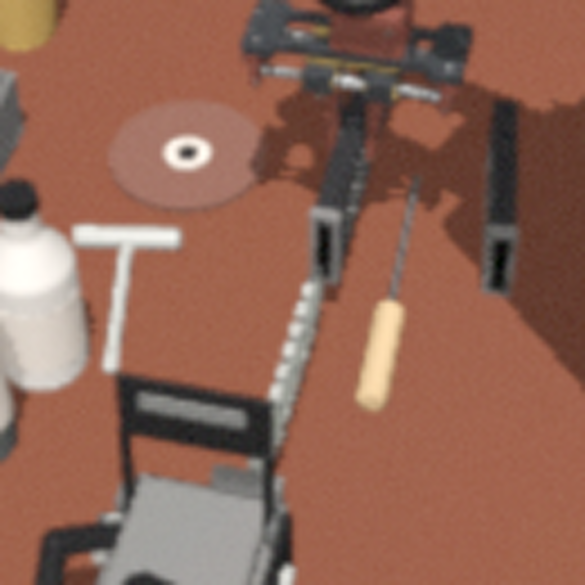

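View pics/wrist8.png

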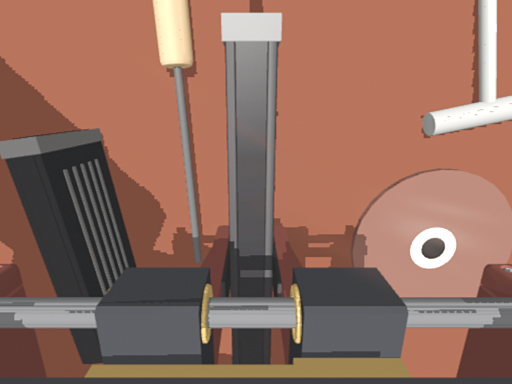

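>>> arm_command(
  motion="-0.25 0 -0.15 0 0; 0 0 0 0 0; 0.02 1 0 0 0; 0.02 1 0 0 0; 0.02 0.8 0 0 0; 0.02 0.7 0 0 0; 0 0 0 0 0",
)

```text
t: 14.02
eef_pos: [0.5565, -0.191, 0.0821]
ee_rot: [-0.0, 0.715, 0.699, -0.0]
contact_force: [0.1, -0.8, -1.5]
opening: 0.0217
```

```bash
python3 m.py 9; python3 -c "
import cv2
cv2.imwrite('pics/top9z.png',cv2.resize(cv2.imread('pics/top9.png')[160:230,170:370],None,fx=4,fy=4,interpolation=cv2.INTER_CUBIC))
cv2.imwrite('pics/side9z.png',cv2.resize(cv2.imread('pics/side9.png')[140:270,200:330],None,fx=4.5,fy=4.5,interpolation=cv2.INTER_CUBIC))"
```

```text
[ 0.5565 -0.191   0.0821] [-0.0002  0.7149  0.6993 -0.0001] 0.021690500802662296
wrist bar n 50 slope -0.1059 x at tip(-.087) 0.5619 topz [0.1031 0.1034]
wrist cover n 13165 ymax [-0.1   -0.096 -0.095] z 0.11328653420557322 ((556.5198364257812, -174.40206909179688), (42.86452865600586, 159.1959991455078), 5.992236614227295)
   mouth x mid 0.5587 (0.5475..0.5698)
top bar n 201 slope 0.0218 x at tip(-.087) 0.5571 topz [0.1051 0.1069]
top cover n 108 ymax [-0.096  -0.0957 -0.0955] z 0.11194045124061916 ((556.4296264648438, -131.09375), (70.76197052001953, 19.402326583862305), 88.84454345703125)
   mouth x mid 0.5567 (0.5468..0.5666)
side bar n 92 slope 0.0161 x at tip(-.087) 0.5629 topz [0.1051 0.1058]
side cover n 179 ymax [-0.0993 -0.096  -0.0954] z 0.11186353378384263 ((561.37451171875, -176.15655517578125), (160.528076171875, 38.799354553222656), 82.59004211425781)
   mouth x mid 0.5627 (0.5512..0.5743)
```

View pics/top9z.png

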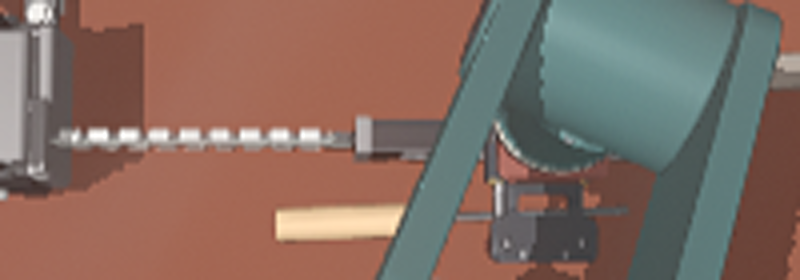

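View pics/wrist9.png

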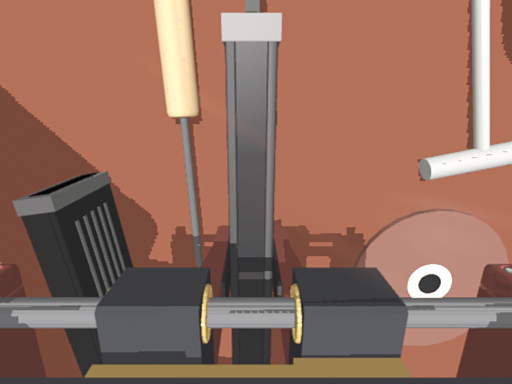

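View pics/side9z.png

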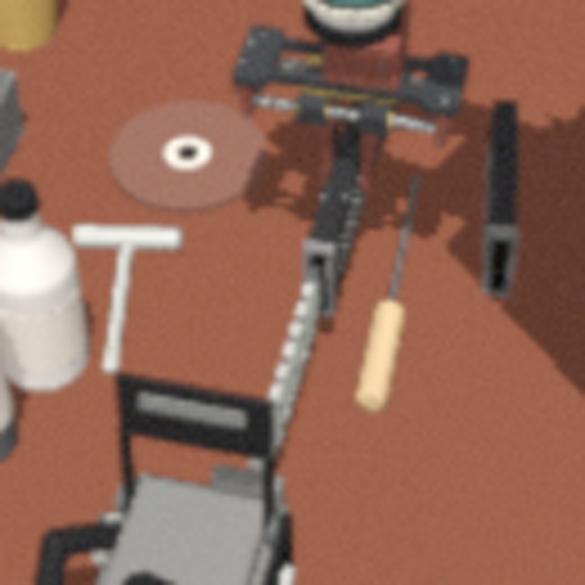

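>>> arm_command(
  motion="0.03 1 0 0 0; 0.03 1.5 0 0 0; 0.04 1.5 0 0 0; 0.03 1 0 0 0; 0 0 0 0 0",
)

```text
t: 14.8
eef_pos: [0.5578, -0.1406, 0.0821]
ee_rot: [-0.0, 0.715, 0.7, -0.0]
contact_force: [0.8, 0.8, -2.0]
opening: 0.0218
```

>>> arm_command(
  motion="0.03 1.5 0 0 0; 0.03 1.5 0 0 0; 0.04 1.5 0 0 0; 0.03 1 0 0 0; 0 0 0 0 0",
)

```text
t: 15.42
eef_pos: [0.5591, -0.0858, 0.0821]
ee_rot: [-0.0, 0.715, 0.699, -0.0]
contact_force: [0.1, 0.5, -1.0]
opening: 0.0217
```

>>> arm_command(
  motion="0.03 1.5 0 0 0; 0.03 1.5 0 0 0; 0.03 1.5 0 0 0; 0.03 1 0 0 0; 0 0 0 0 0",
)

```text
t: 16.05
eef_pos: [0.5603, -0.0308, 0.0821]
ee_rot: [-0.0, 0.715, 0.699, -0.0]
contact_force: [0.8, -0.3, -1.9]
opening: 0.0217
```

>>> arm_command(
  motion="0.02 1 0 0 0; 0.02 1 0 0 0; 0.02 1 0 0 0; 0.02 0.6 0 0 0; 0 0 0 0 0",
)

```text
t: 16.68
eef_pos: [0.5611, 0.0048, 0.0821]
ee_rot: [-0.0, 0.715, 0.699, -0.0]
contact_force: [0.2, -0.3, -2.1]
opening: 0.0219
```

```bash
python3 - <<'E'
from h import *
t=cap('top','top10');w=cap('wrist','wrist10');s=cap('side','side10')
cv2.imwrite('pics/top10z.png',cv2.resize(t['pixels'][160:230,120:320],None,fx=4,fy=4,interpolation=cv2.INTER_CUBIC))
cv2.imwrite('pics/side10z.png',cv2.resize(s['pixels'][180:310,200:330],None,fx=4.5,fy=4.5,interpolation=cv2.INTER_CUBIC))
E
```

```text
(no output)
```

View pics/wrist10.png

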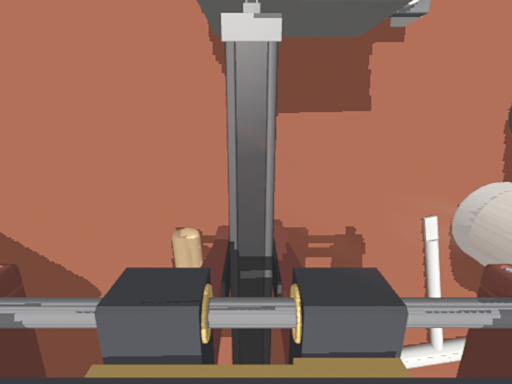

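View pics/top10z.png

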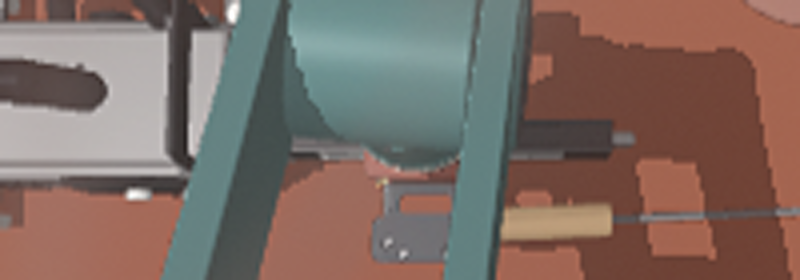

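>>> arm_command(
  motion="0.01 0.3 0 0 0; 0.01 0.3 0 0 0; 0 0 0 0 0",
)

```text
t: 17.2
eef_pos: [0.5613, 0.0105, 0.0821]
ee_rot: [-0.0, 0.715, 0.699, -0.0]
contact_force: [-0.5, -0.2, -1.4]
opening: 0.0216
```

>>> arm_command(
  motion="0 0.2 0 0 0; 0 0 0 0 0",
)

```text
t: 17.45
eef_pos: [0.5613, 0.0124, 0.0821]
ee_rot: [-0.0, 0.715, 0.699, -0.0]
contact_force: [-1.2, 0.3, -1.4]
opening: 0.0218
```

>>> arm_command(
  motion="0.01 0.2 0 0 0; 0 0 0 0 0",
)

```text
t: 17.7
eef_pos: [0.5614, 0.0144, 0.0821]
ee_rot: [-0.0, 0.715, 0.699, -0.0]
contact_force: [0.2, 0.1, -1.6]
opening: 0.0222
```

>>> arm_command(
  motion="0 0.15 0 0 0; 0 0 0 0 0",
)

```text
t: 17.95
eef_pos: [0.5614, 0.0159, 0.0821]
ee_rot: [-0.0, 0.715, 0.699, -0.0]
contact_force: [0.6, -0.1, -1.9]
opening: 0.0221
```

>>> arm_command(
  motion="0 0.15 0 0 0; 0 0 0 0 0",
)

```text
t: 18.2
eef_pos: [0.5614, 0.0174, 0.0821]
ee_rot: [-0.0, 0.715, 0.699, -0.0]
contact_force: [-0.8, -0.1, -1.6]
opening: 0.0219
```

>>> arm_command(
  motion="0 0.15 0 0 0; 0 0 0 0 0",
)

```text
t: 18.45
eef_pos: [0.5615, 0.0183, 0.0822]
ee_rot: [0.0, 0.715, 0.699, -0.0]
contact_force: [0.5, -3.9, -0.9]
opening: 0.0219
```

>>> arm_command(
  motion="0 0.1 0 0 0; 0 0 0 0 0; 0 0 0 0 0",
)

```text
t: 18.82
eef_pos: [0.5616, 0.0183, 0.0823]
ee_rot: [0.001, 0.715, 0.699, -0.001]
contact_force: [-0.5, -7.9, -0.8]
opening: 0.0223
```

```bash
python3 - <<'E'
from h import *
print(sensors.read_state()['contact_force'])
w=cap('wrist','wrist11');s=cap('side','side11')
cv2.imwrite('pics/w11z.png',cv2.resize(w['pixels'][0:90,180:330],None,fx=5,fy=5,interpolation=cv2.INTER_CUBIC))
cv2.imwrite('pics/side11z.png',cv2.resize(s['pixels'][180:310,200:330],None,fx=4.5,fy=4.5,interpolation=cv2.INTER_CUBIC))
E
```

```text
[-0.49898022 -7.85208788 -0.81944728]
```

View pics/w11z.png

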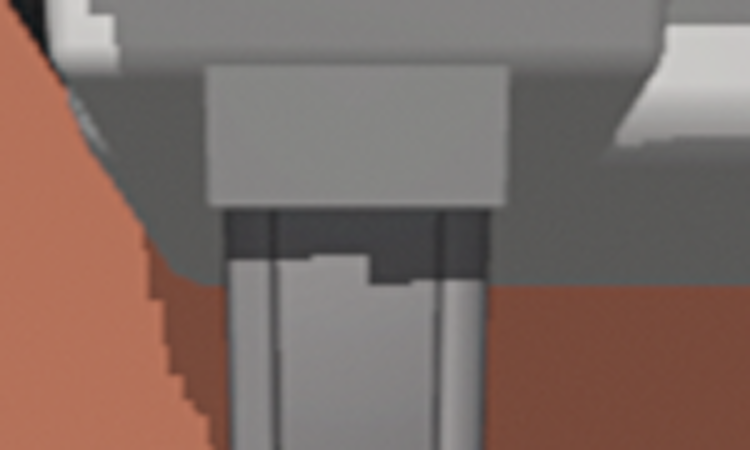

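View pics/side11z.png

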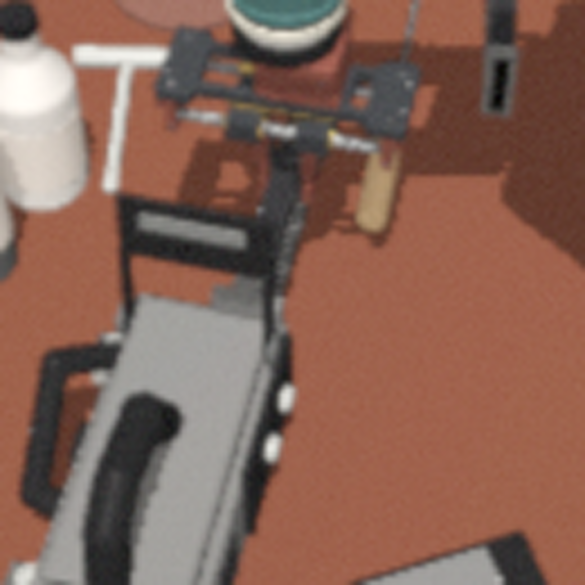

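>>> arm_command(
  motion="0 0 -0.1 0 0; 0 0 -0.1 0 0; 0 -0.05 0 0 0; 0 0 0 0 0; 0 0 0 0 30; 0 0 0 0 60; 0 0 0 0 60; 0 0 0 0 60",
)

```text
t: 19.92
eef_pos: [0.5614, 0.0195, 0.0801]
ee_rot: [-0.0, 0.715, 0.699, -0.0]
contact_force: [0.8, -0.3, 0.0]
opening: 0.0512
```

>>> arm_command(
  motion="0 0 1 0 60; 0 0 3 0 60; 0 0 4 0 60; 0 0 4 0 60; 0 -3 4 0 60; 0 -5 2 0 60; 0 -5 0 0 60; 0 -4 0 0 60; 0 0 0 0 60",
)

```text
t: 21.05
eef_pos: [0.5615, -0.1533, 0.2608]
ee_rot: [0.001, 0.716, 0.698, -0.0]
contact_force: [0.3, -0.0, -0.7]
opening: 0.0525
```

```bash
python3 - <<'E'
from h import *
np.set_printoptions(precision=4,suppress=True)
w=cap('wrist','wrist12');s=cap('side','side12');t=cap('top','top12')
cv2.imwrite('pics/side12z.png',cv2.resize(s['pixels'][160:340,170:330],None,fx=3.3,fy=3.3,interpolation=cv2.INTER_CUBIC))
def box(P,x,y,z):
    m=(P[:,0]>x[0])&(P[:,0]<x[1])&(P[:,1]>y[0])&(P[:,1]<y[1])&(P[:,2]>z[0])&(P[:,2]<z[1]);return P[m]
for n,d in (('w',w),('t',t),('s',s)):
    W=world(d).reshape(-1,3);k=box(W,(.53,.595),(-.13,.12),(.102,.12));print(n,len(k),cv2.minAreaRect((k[:,:2]*1000).astype(np.float32)),np.median(k[:,2]))
    g=box(W,(.535,.655),(.1,.26),(.195,.225));print(' guard y',np.percentile(g[:,1],[5,50,95]) if len(g) else 0)
E
```

```text
w 2965 ((560.6502075195312, -40.15693664550781), (123.61602020263672, 21.54393768310547), 88.7986831665039) 0.11006454900106591
 guard y 0
t 532 ((559.7525634765625, 10.186203002929688), (217.70986938476562, 20.016315460205078), 88.75910949707031) 0.10870554910852927
 guard y [0.1557 0.158  0.1652]
s 286 ((565.184326171875, 1.03094482421875), (211.08636474609375, 23.641380310058594), 88.27777862548828) 0.10837039336422907
 guard y [0.1577 0.1624 0.1665]
```

View pics/wrist12.png

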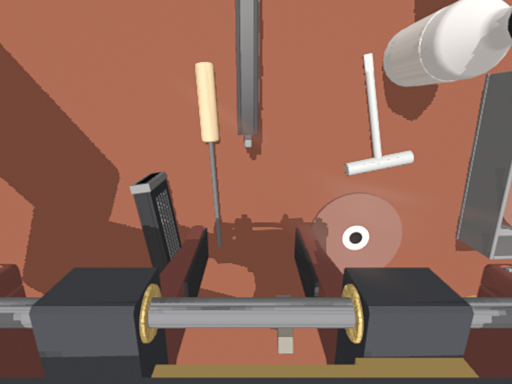

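View pics/side12z.png

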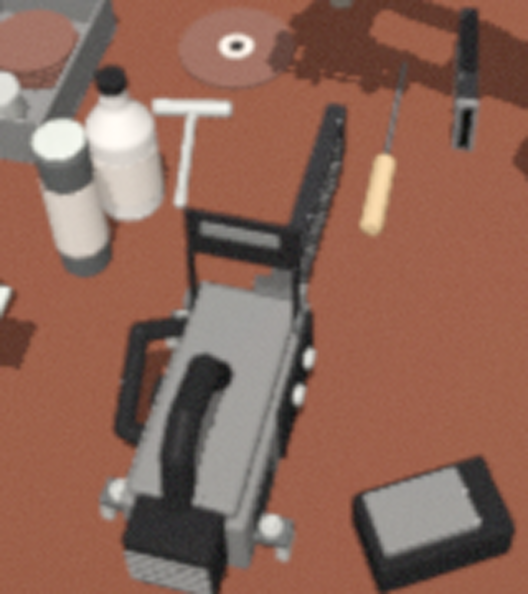

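View pics/top12.png

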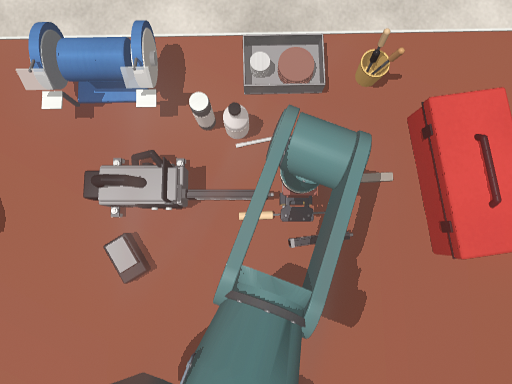

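>>> arm_command(
  motion="0 4 0 0 60; 0 5 0 0 60; 0 4 -1 0 60; 0 2 -2 0 60; 0 0 0 0 60",
)

```text
t: 21.82
eef_pos: [0.5597, 0.002, 0.229]
ee_rot: [-0.001, 0.714, 0.7, -0.001]
contact_force: [0.2, -0.6, -0.1]
opening: 0.0525
```

```bash
python3 - <<'E'
from h import *
np.set_printoptions(precision=4,suppress=True)
w=cap('wrist','wrist13')
cv2.imwrite('pics/w13z.png',cv2.resize(w['pixels'][0:200,150:350],None,fx=3,fy=3,interpolation=cv2.INTER_CUBIC))
W=world(w)
for u in (235,245,250,255):
  print(u,[(v,round(W[v,u,1],4),round(W[v,u,2],4)) for v in range(10,200,5) if W[v,u,1]>.1][-14:])
E
```

```text
235 [(25, np.float64(0.1507), np.float64(0.1012)), (30, np.float64(0.1441), np.float64(0.1127)), (35, np.float64(0.1405), np.float64(0.1115)), (40, np.float64(0.1365), np.float64(0.1119)), (45, np.float64(0.133), np.float64(0.1097)), (50, np.float64(0.1331), np.float64(0.0862)), (55, np.float64(0.1331), np.float64(0.059)), (60, np.float64(0.1333), np.float64(0.0248)), (65, np.float64(0.1312), np.float64(0.0001)), (70, np.float64(0.1253), np.float64(0.0013)), (75, np.float64(0.1197), np.float64(0.0004)), (80, np.float64(0.1138), np.float64(0.001)), (85, np.float64(0.1079), np.float64(0.0013)), (90, np.float64(0.1021), np.float64(-0.0009))]
245 [(20, np.float64(0.1537), np.float64(0.1039)), (25, np.float64(0.1502), np.float64(0.1024)), (30, np.float64(0.1442), np.float64(0.1114)), (35, np.float64(0.1401), np.float64(0.1124)), (40, np.float64(0.136), np.float64(0.1136)), (45, np.float64(0.1326), np.float64(0.111)), (50, np.float64(0.1288), np.float64(0.1104)), (55, np.float64(0.1245), np.float64(0.1122)), (60, np.float64(0.1209), np.float64(0.1093)), (65, np.float64(0.1168), np.float64(
[... 778 characters left out ...]
4(0.1099)), (80, np.float64(0.1041), np.float64(0.1105))]
255 [(15, np.float64(0.1578), np.float64(0.1026)), (20, np.float64(0.1537), np.float64(0.1032)), (25, np.float64(0.15), np.float64(0.1027)), (30, np.float64(0.1438), np.float64(0.1123)), (35, np.float64(0.14), np.float64(0.1122)), (40, np.float64(0.1361), np.float64(0.1123)), (45, np.float64(0.1328), np.float64(0.1092)), (50, np.float64(0.1285), np.float64(0.1108)), (55, np.float64(0.1247), np.float64(0.1099)), (60, np.float64(0.1207), np.float64(0.1094)), (65, np.float64(0.1166), np.float64(0.1094)), (70, np.float64(0.1125), np.float64(0.1096)), (75, np.float64(0.1083), np.float64(0.1099)), (80, np.float64(0.1041), np.float64(0.11))]
```

View pics/w13z.png

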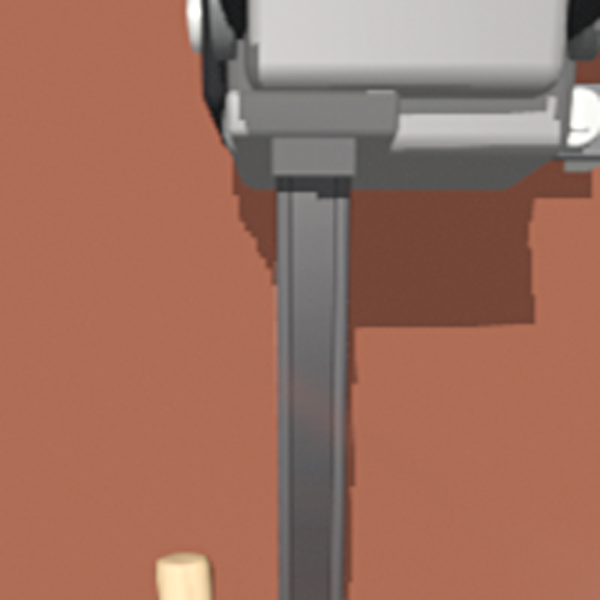

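```bash
python3 -c "
from h import *
s=sensors.read_state();print(s['t'],s['contact_force']);print(job.hand_in())"
```

```text
21.875 [-0.33015144 -0.04923307  0.4141332 ]
the job is handed in; nothing more can be done
None
```

The chain brake is set and the long bar cover is fully home on the bar. I handed the job in at 21.9 s; no verdict is reported.

- **Guard:** I pushed it forward with the shut fingers, seeing at most about 9 N. The force faded to zero and the guard moved on ahead of the fingers. After I backed the fingers off it stayed forward on its own. It was still forward in the later pictures, leaning about 0.1 rad past upright.
- **Cover:** I gripped the long cover at its middle and lined it up with the bar. It slid on with no noticeable resistance until the mouth met the front plate. I pressed to about 8 N, eased off and released it.
- **Last checks:** The wrist picture shows the grey lip flush with the front plate at y ≈ 0.133 m, with no visible gap. The arm was about 0.12 m above the cover and touching nothing. The other things look unmoved in the pictures; I did not measure them.
- **Disagreement:** The side and top cameras differed by about 5 mm in absolute x. I relied on offsets measured within one camera plus the wrist view, which agreed to about 1 mm.

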